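# Sweep the print offcuts off the cutting mat into the tray

### The arm

A 6-joint arm with a two-finger parallel gripper is mounted at the origin on the work surface. World frame = base frame: x ahead of the robot, y to its left, z up, the work surface at z = 0. Lengths are in m, angles in rad, forces in N, time in s.
With the tool pointing down it reaches from about 0.425 to 1.125 m from the base axis. Payload 14.9 kg.
Tool frame: the origin (TCP) lies at the centre of the arm's flange, where the gripper is bolted on; the fingertips stand 191 mm ahead of it and the grasp point (between the pads) lies 172 mm ahead of it (r.nose_length is the distance from the TCP to the fingertips, in m); z points along the fingers, y is the line along which they close (so a half turn about z gives the same grasp; the last joint's range is limited). The gripper opens to 91 mm and grips with 3 to 60 N. Pads are 32 mm wide; open, the fingers measure 118 mm over their backs; the gripper's body (76 mm by 178 mm) begins 60 mm behind the grasp point.
Start: joints at [1.104, 0.379, 1.734, -0, 1.028, -0.033], TCP at [0.294, 0.635, 0.405] pointing down, gripper open.
Joint ranges: [-2.77, 2.77], [-0.74, 2.19], [0, 2.66], [-1.06, 4.2], [0.31, 2.87], [-3.08, 3.08]. Speed limits (rad/s): [1.89, 1.89, 2.39, 3.14, 3.14, 3.14].

### API

Orientations are given as a rotation vector (axis times angle).
In Python, from station import r gives the robot as it stands.
- The arm moves only by the tool play_rows, never from a script. Its argument "deltas" is one flat list of numbers, 7 for each row, row after row: the opening, from 0 (shut) to 1 (fully open), then the shift along the world's x, y, z as a fraction of full scale, then the turn, a rotation vector about the world's x, y, z as a fraction of full scale. In form: [hand, x, y, z, ax, ay, az, hand, x, y, z, ax, ay, az, ...]. A call has exactly 8 rows; each row is the pose to reach, as a shift and turn from the pose commanded when the call began; what a row does not reach only later rows make up. Full scale, the value 1, is 80 mm for a shift and 90 degrees for a turn. A row lasts 1/8 s, in which the tool goes at most 62.5 mm and 10.7 degrees, less where a joint would pass 70% of its speed; a pose out of reach is approached as far as the arm can. A call with a number of a shift or a turn outside -1 to 1 is refused whole. A call with a gripper value outside its range is refused whole. The fingers move at their own pace and stop on an object; "force" is the grip in N (left out, the last holds). Time passes only in rows, so rows that repeat a pose let the fingers close, or fill a call up. It gives the time, the measured TCP pose, the force, the opening and the grip force at its end, in the units of the state.
- r.get_state(): the state, without advancing time (a new reading comes with each control period).
- r.grab_frame(name): name is "scene" or "top"; returns a dict with "pixels" (400x640x3 uint8, blue, green, red), "K" (3x3 intrinsics, pixels), "k1" (the pictures are not rectified: a ray, as slopes to the right and down, at radius r is drawn at 1 + k1 r^2 times it, then the intrinsics apply), "T" (4x4, takes a point from camera to world coordinates). Camera axes: x right, y up, looking along -z (the intrinsics and any distortion apply to the point x, -y, -z); pixel columns grow to the right and rows downward; lengths in m; the calibration is good to about 2 mm. A picture is of the moment at which its call begins. There is no depth.
- r.sign_off(): hands the job in; it is judged then, once.
The state is a dict: "time_s": time; "q": joint angles; "joint_velocities": joint speeds; "tau": joint torques, N m; "tcp_pos": TCP position; "orientation": TCP orientation; "contact_force": force on the tool from outside, world axes, zero at the start; "moment": the same for the moment, N m; "opening": finger opening in m; "grip_force": force on a finger pad.
Only numpy, scipy, OpenCV 4.12 (cv2) and the standard library are available. Lean on these libraries where they do the work, as an engineer would, in place of code of your own. Each camera call takes 0.05 s, during which the arm holds its last target. There are 200 camera calls.

### The job

Clear the cutting mat: with the fingertips, sweep the four small flat offcuts (the L-shaped piece, the ribbed strip, the broken half ring and the raft with a stub, none taller than 12 mm) across the mat and over its edge so that all of them lie in the open tray standing against the board, none left leaning on the board. Push them only, do not pick any up. Leave the finished prints and the glue bottle on the mat and the closed case beside it where they stand, and do not shove the tray.

Things in the scene. Friction and masses are not known exactly. Their poses are not given: they have to be found in the camera images.
- board: Fixed work board: 27 mm plywood with a green 3 mm cutting mat on it, mat surface 30 mm above the bench. 380 mm along its own x (away from the robot) by 400 mm along its own y (left), square edges; its left and right edges lie at y = +200 and -200 mm. It may be turned slightly on the bench. Origin: centre of its underside, on the bench.
- tray: Open, empty grey plastic tray standing loose on the bench (450 g), close against either the left or the right edge of the board (gap 3 to 6 mm). 300 mm along its x (parallel to the board's edge), 140 mm along its y (away from the edge), 24 mm high, walls and floor 3 mm; its rim is 6 mm lower than the mat. Origin: centre of its underside.
- elbow: Offcut to be swept: L-shaped piece of lime printed plastic, arms 40 and 40 mm long on their outer sides, 14 mm wide, 12 mm high; seen in its frame it reaches x -14 to +26 mm, y -14 to +26 mm, the corner at (-14,-14). Loose, about 14 g. Lies flat on the mat at any yaw. Origin: near its centre of mass, on its underside; z up.
- strip: Offcut to be swept: ribbed strip of lime printed plastic, 48 mm (x) by 20 mm (y), 12 mm high, five cross ribs on a thin base. Loose, about 14 g. Lies flat on the mat at any yaw. Origin: near its centre of mass, on its underside; z up.
- arc: Offcut to be swept: broken half ring of lime printed plastic, outer radius 21 mm, inner 10 mm, 12 mm high; the ring's centre lies at x = -9 mm in its frame, the bow towards +x, the open side towards -x. Loose, about 14 g. Lies flat on the mat at any yaw. Origin: near its centre of mass, on its underside; z up.
- raft: Offcut to be swept: oblong raft of lime printed plastic, 34 mm (x) by 28 mm (y), 8 mm thick, with a stub on it that reaches to 12 mm and two low ribs. Loose, about 14 g. Lies flat on the mat at any yaw. Origin: near its centre of mass, on its underside; z up.
- housing: Bystander: finished sensor housing of the same lime plastic, an open-topped box 42 mm (x) by 56 mm (y), 36 mm high, with a circuit board inside and two round sensor eyes on its -x side standing out 6 mm. Loose, stands on the mat in the middle between the offcuts. Origin: centre of its underside.
- bracket: Bystander: finished brown printed bracket, a hollow square block 34 mm (x) by 42 mm (y), 40 mm high. Loose, stands on the mat in the middle between the offcuts. Origin: centre of its underside.
- glue: Bystander: small white glue bottle with nozzle, 31 mm across, 66 mm high, loose, standing on the far part of the mat. Origin: centre of its underside.
- wheel: Bystander: printed wheel with a rubber tyre lying flat, 38 mm across, 22 mm high with its hub, loose, on the far part of the mat. Origin: centre of its underside.
- case: Bystander: closed component case with lid, 300 x 140 mm and 52 mm high, 600 g, loose on the bench along the other edge of the board, across from the tray. Origin: centre of its underside.
- elbow_mid (a point): Point 6 mm above the origin of the elbow offcut, half-way up its height (36 mm above the bench when it lies on the mat).
- strip_mid (a point): Point 6 mm above the origin of the strip offcut, half-way up its height (36 mm above the bench when it lies on the mat).
- arc_mid (a point): Point 6 mm above the origin of the arc offcut, half-way up its height (36 mm above the bench when it lies on the mat).
- raft_mid (a point): Point 6 mm above the origin of the raft offcut, half-way up its height (36 mm above the bench when it lies on the mat).

How it is judged:
At the end, for the whole second after the job is handed in: All four offcuts lie at rest inside the tray: each one's middle within the tray's walls in plan and less than 30 mm above the bench, none touching the work board any more; the tray within 20 mm of where it was, every bystander within 15 mm of where it was and upright (x of elbow_mid in the frame of tray between -0.147 and 0.147 m and y of elbow_mid in the frame of tray between -0.067 and 0.067 m and height (world z) of each of elbow_mid, strip_mid, arc_mid, raft_mid below 0.03 m and contact force between each of elbow, strip, arc, raft and board below 0.02 N and linear speed of each of elbow, strip, arc, raft below 0.02 m/s and x of strip_mid in the frame of tray between -0.147 and 0.147 m and y of strip_mid in the frame of tray between -0.067 and 0.067 m and x of arc_mid in the frame of tray between -0.147 and 0.147 m and y of arc_mid in the frame of tray between -0.067 and 0.067 m and x of raft_mid in the frame of tray between -0.147 and 0.147 m and y of raft_mid in the frame of tray between -0.067 and 0.067 m and distance of tray from where it was at the start of the episode below 0.02 m and distance of each of housing, bracket, glue, wheel, case from where it was at the start of the episode below 0.015 m and angle between each of housing, bracket, glue, wheel, case's own z axis and vertical below 0.3 rad).
It fails at once if an offcut is lifted or carried: its middle more than 18 mm above its height when lying on the mat (height (world z) of any of elbow_mid, strip_mid, arc_mid, raft_mid above 0.054 m).
It fails at once if the housing, bracket, glue bottle or wheel on the mat is shifted by more than 15 mm or tipped over (distance of any of housing, bracket, glue, wheel from where it was at the start of the episode above 0.015 m or angle between any of housing, bracket, glue, wheel's own z axis and vertical above 0.3 rad).
It fails at once if the closed case is shifted by more than 15 mm or tipped over (distance of case from where it was at the start of the episode above 0.015 m or angle between case's own z axis and vertical above 0.3 rad).
It fails at once if the tray is shoved more than 20 mm or tipped (distance of tray from where it was at the start of the episode above 0.02 m or angle between tray's own z axis and vertical above 0.2 rad).
It also fails if it takes over 72 s, if anything falls off the work surface, if the arm or the gripper's body presses on something with over 40 N, if the wrist force passes 120 N, or if a joint passes its speed limit or range.

## Working session

There is one attempt and no reset: what is moved stays moved. The work goes in short steps, Python scripts to look and compute and a tool call to move; the robot and the scene stay as the last step left them, time stands still between calls to the robot, and variables do not carry over. Pictures are saved under pics/ and viewed, at most 12 in all, crops included, and the job is handed in when it is done.

Besides the shell and the picture viewer there is one more tool, called after "Request:" as name(argument=value, ...) on one line, values as JSON. play_rows: Moves the arm, as the interface text tells. Shift numbers are shares of 80 mm and turn numbers shares of 90 degrees, none past 1 either way. Its arguments: {"type":"object","properties":{"deltas":{"type":"array","items":{"type":"number"}},"force":{"type":"number"}},"required":["deltas"]}

```bash
mkdir -p pics
cat > h.py <<'E'
import numpy as np, cv2
from station import r
def grab(n,name=None):
    f=r.grab_frame(n)
    if name: cv2.imwrite('pics/%s.png'%name,f['pixels'])
    return f
def ray(f,uv,z):
    K=np.array(f['K'],float);T=np.array(f['T'])
    uv=np.atleast_2d(np.array(uv,float)).reshape(-1,1,2)
    d=cv2.undistortPoints(uv,K,np.array([f['k1'],0,0,0.]),criteria=(3,50,1e-9)).reshape(-1,2) if True else 0
    d=np.c_[d[:,0],-d[:,1],-np.ones(len(d))]@T[:3,:3].T
    c=T[:3,3]
    return c+d*((z-c[2])/d[:,2])[:,None]
E
python3 - <<'E'
from h import *
a=grab('top','t0');b=grab('scene','s0')
for f in(a,b):print(np.round(f['T'],3),f['k1'],f['K'])
print(r.get_state())
E
```

```text
[[-0.012  0.986 -0.167  0.454]
 [-1.    -0.01   0.011  0.014]
 [ 0.009  0.167  0.986  0.817]
 [ 0.     0.     0.     1.   ]] -0.10288248922222999 [[414.44983016   0.         328.74575638]
 [  0.         414.44983016 201.97936795]
 [  0.           0.           1.        ]]
[[ 0.856 -0.267  0.442  0.95 ]
 [ 0.517  0.45  -0.728 -0.547]
 [-0.005  0.852  0.523  0.472]
 [ 0.     0.     0.     1.   ]] -0.036923358049466254 [[379.1936772    0.         322.642149  ]
 [  0.         379.1936772  195.29632503]
 [  0.           0.           1.        ]]
{'time_s': 0.1, 'q': array([ 1.10370206e+00,  3.79403872e-01,  1.73473481e+00, -2.12105095e-06,
        1.02851358e+00, -3.32758728e-02]), 'joint_velocities': array([ 0.00038396, -0.001778  , -0.00074746,  0.00120709, -0.00188922,
       -0.00210912]), 'tau': array([-1.05967982e-03, -7.65030241e+01, -4.35293627e+01,  6.51884638e-02,
        3.97388579e-02, -3.60990657e-05]), 'tcp_pos': array([0.29415001, 0.63500923, 0.4041142 ]), 'orientation': array([-6.76051464e-01, -3.06772212e+00,  1.61318019e-03]), 'contact_force': array([-0.21938078, -0.9463174 , -1.0605276 ]), 'moment': array([-0.02953448,  0.05002809,  0.02130487]), 'grip_force': 0.0, 'opening': 0.09143165792318862}
```

View pics/t0.png

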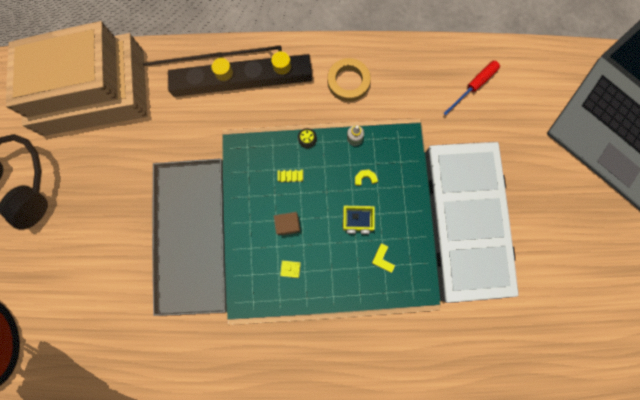

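View pics/s0.png

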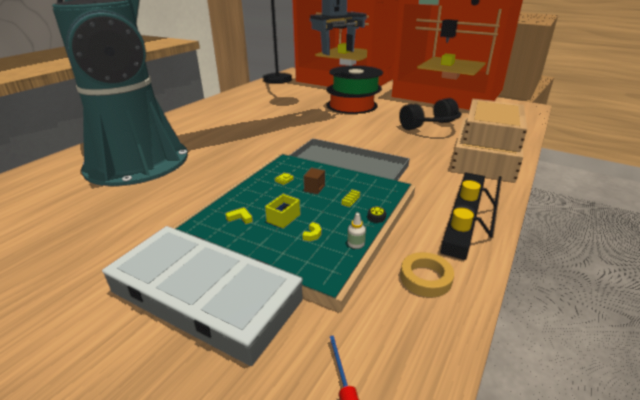

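The tray stands on the left (image x 154–225) and the case on the right. The far lane holds the strip (290,176) and arc (366,178). The near lane holds the raft (290,269) and elbow (384,258). The housing (359,219) and bracket (287,223) stand between the lanes.

```bash
cat >> h.py <<'E'
def lime(f):
    hsv=cv2.cvtColor(f['pixels'],cv2.COLOR_BGR2HSV)
    m=cv2.inRange(hsv,(22,130,90),(40,255,255))
    cs,_=cv2.findContours(m,cv2.RETR_EXTERNAL,cv2.CHAIN_APPROX_NONE)
    return [c for c in cs if cv2.contourArea(c)>25]
def report(f,z=.042):
    for c in lime(f):
        p=ray(f,c.reshape(-1,2),z)[:,:2]*1000
        if not(200<p[:,0].mean()<900): continue
        M=cv2.moments(c);q=ray(f,[M['m10']/M['m00'],M['m01']/M['m00']],z)[0]*1000
        print('px',c.reshape(-1,2).mean(0).round(),'c',q[:2].round(),'x',p[:,0].min().round(),p[:,0].max().round(),'y',p[:,1].min().round(),p[:,1].max().round())
E
python3 - <<'E'
from h import *
f=grab('top');report(f)
hsv=cv2.cvtColor(f['pixels'],cv2.COLOR_BGR2HSV)
m=cv2.inRange(hsv,(70,90,30),(95,255,255));m=cv2.morphologyEx(m,cv2.MORPH_CLOSE,np.ones((25,25)))
c=max(cv2.findContours(m,0,1)[0],key=cv2.contourArea)
b=cv2.approxPolyDP(c,8,True).reshape(-1,2)
for u,p in zip(b,ray(f,b,.03)):print('mat',u,p[:2].round(3))
for n,u,z in[('tray',[(154,163),(221,160),(225,312),(154,315)],.024),('case',[(430,146),(498,143),(517,296),(443,301)],.052),('bracket',[(275,213),(298,212),(300,234),(276,236)],.07),('housing',[(343,206),(375,206),(375,231),(343,231)],.066),('eyes',[(350,234),(368,234)],.05),('glue',[(356,127),(356,145)],.06),('wheel',[(307,128),(307,147),(298,138),(316,138)],.045)]:
  print(n,ray(f,u,z)[:,:2].round(3).tolist())
E
```

```text
Traceback (most recent call last):
  File "h.py", line 21, in report
    p=ray(f,c.reshape(-1,2),z)[:,:2]*1000
      ~~~^^^^^^^^^^^^^^^^^^^^^
  File "h.py", line 10, in ray
    d=cv2.undistortPoints(uv,K,np.array([f['k1'],0,0,0.]),criteria=(3,50,1e-9)).reshape(-1,2) if True else 0
      ~~~~~~~~~~~~~~~~~~~^^^^^^^^^^^^^^^^^^^^^^^^^^^^^^^^^^^^^^^^^^^^^^^^^^^^^^
cv2.error: OpenCV(4.12.0) :-1: error: (-5:Bad argument) in function 'undistortPoints'
> Overload resolution failed:
>  - undistortPoints() got an unexpected keyword argument 'criteria'
>  - undistortPoints() got an unexpected keyword argument 'criteria'
```

```bash
sed -i 's/,criteria=(3,50,1e-9)).reshape(-1,2) if True else 0/).reshape(-1,2)/' h.py
python3 - <<'E'
from h import *
f=grab('top');report(f)
hsv=cv2.cvtColor(f['pixels'],cv2.COLOR_BGR2HSV)
m=cv2.inRange(hsv,(70,90,30),(95,255,255));m=cv2.morphologyEx(m,cv2.MORPH_CLOSE,np.ones((25,25)))
c=max(cv2.findContours(m,0,1)[0],key=cv2.contourArea)
b=cv2.approxPolyDP(c,8,True).reshape(-1,2)
for u,p in zip(b,ray(f,b,.03)):print('mat',u,p[:2].round(3))
for n,u,z in[('tray',[(154,163),(221,160),(225,312),(154,315)],.024),('case',[(430,146),(498,143),(517,296),(443,301)],.052),('bracket',[(275,213),(298,212),(300,234),(276,236)],.07),('housing',[(343,206),(375,206),(375,231),(343,231)],.066),('eyes',[(350,234),(368,234)],.05),('glue',[(356,127),(356,145)],.06),('wheel',[(307,128),(307,147),(298,138),(316,138)],.045)]:
  print(n,ray(f,u,z)[:,:2].round(3).tolist())
from scipy.spatial.transform import Rotation as R
print(R.from_rotvec(r.get_state()['orientation']).as_matrix().round(3))
E
```

```text
px [290. 269.] c [461.  79.] x 446.0 475.0 y 63.0 98.0
px [383. 259.] c [477. -93.] x 452.0 505.0 y -114.0 -73.0
px [358. 218.] c [555. -50.] x 531.0 577.0 y -80.0 -20.0
px [290. 176.] c [638.  81.] x 627.0 649.0 y 57.0 105.0
px [365. 177.] c [634. -65.] x 618.0 649.0 y -87.0 -45.0
px [307. 136.] c [717.  48.] x 703.0 731.0 y 35.0 61.0
px [221.  68.] c [866. 222.] x 841.0 890.0 y 202.0 244.0
px [281.  62.] c [878. 101.] x 854.0 903.0 y 82.0 121.0
mat [419 124] [ 0.745 -0.178]
mat [224 136] [0.723 0.213]
mat [229 317] [0.372 0.194]
mat [438 303] [ 0.393 -0.197]
tray [[0.672, 0.355], [0.675, 0.219], [0.381, 0.203], [0.374, 0.34]]
case [[0.692, -0.191], [0.698, -0.328], [0.403, -0.342], [0.398, -0.201]]
bracket [[0.561, 0.105], [0.563, 0.063], [0.523, 0.059], [0.519, 0.102]]
housing [[0.574, -0.02], [0.573, -0.079], [0.527, -0.077], [0.528, -0.019]]
eyes [[0.523, -0.033], [0.523, -0.066]]
glue [[0.728, -0.048], [0.692, -0.047]]
wheel [[0.732, 0.047], [0.693, 0.047], [0.712, 0.064], [0.712, 0.029]]
[[-0.907  0.42  -0.   ]
 [ 0.42   0.907 -0.001]
 [ 0.    -0.001 -1.   ]]
```

The lanes are clear and the measured sizes match the given ones. The board yaw is about +3°. I'll do four separate pushes towards +y, starting with the raft. First I move over to it.

Request:
play_rows(deltas=[0.22, 0.04, -0.12, 0, 0, 0, -0.04, 0.22, 0.08, -0.24, 0, 0, 0, -0.08, 0.22, 0.12, -0.36, 0, 0, 0, -0.12, 0.22, 0.16, -0.48, 0, 0, 0, -0.16, 0.22, 0.2, -0.6, 0, 0, 0, -0.2, 0.22, 0.24, -0.72, 0, 0, 0, -0.24, 0.22, 0.28, -0.84, 0, 0, 0, -0.28, 0.22, 0.32, -0.96, 0, 0, 0, -0.32], force=20)

```text
time_s: 1.2
tcp_pos: [0.3199, 0.558, 0.4046]
orientation: [-1.421, -2.802, 0.0]
contact_force: [-0.1, 0.2, 0.3]
opening: 0.0201
grip_force: 0.0
```

Request:
play_rows(deltas=[0.22, 0.04, -0.12, 0, 0, 0, -0.04, 0.22, 0.08, -0.24, 0, 0, 0, -0.08, 0.22, 0.12, -0.36, 0, 0, 0, -0.12, 0.22, 0.16, -0.48, 0, 0, 0, -0.16, 0.22, 0.2, -0.6, 0, 0, 0, -0.2, 0.22, 0.24, -0.72, 0, 0, 0, -0.24, 0.22, 0.28, -0.84, 0, 0, 0, -0.28, 0.22, 0.32, -0.96, 0, 0, 0, -0.32])

```text
time_s: 2.2
tcp_pos: [0.3455, 0.4812, 0.4046]
orientation: [-2.073, -2.361, 0.0]
contact_force: [0.4, 0.2, -0.1]
opening: 0.0198
grip_force: 0.0
```

Request:
play_rows(deltas=[0.22, 0.04, -0.12, 0, 0, 0, -0.01, 0.22, 0.08, -0.24, 0, 0, 0, -0.02, 0.22, 0.12, -0.36, 0, 0, 0, -0.03, 0.22, 0.16, -0.48, 0, 0, 0, -0.04, 0.22, 0.2, -0.6, 0, 0, 0, -0.05, 0.22, 0.24, -0.72, 0, 0, 0, -0.05, 0.22, 0.28, -0.84, 0, 0, 0, -0.05, 0.22, 0.32, -0.96, 0, 0, 0, -0.05])

```text
time_s: 3.2
tcp_pos: [0.3712, 0.4041, 0.4047]
orientation: [-2.161, -2.28, 0.0]
contact_force: [0.2, -0.6, -0.2]
opening: 0.0199
grip_force: 0.0
```

Request:
play_rows(deltas=[0.22, 0.04, -0.12, 0, 0, 0, 0, 0.22, 0.08, -0.24, 0, 0, 0, 0, 0.22, 0.12, -0.36, 0, 0, 0, 0, 0.22, 0.16, -0.48, 0, 0, 0, 0, 0.22, 0.2, -0.6, 0, 0, 0, 0, 0.22, 0.24, -0.72, 0, 0, 0, 0, 0.22, 0.28, -0.84, 0, 0, 0, 0, 0.22, 0.32, -0.96, 0, 0, 0, 0])

```text
time_s: 4.2
tcp_pos: [0.3968, 0.3273, 0.4047]
orientation: [-2.162, -2.28, 0.0]
contact_force: [0.3, 0.2, -0.4]
opening: 0.0199
grip_force: 0.0
```

Request:
play_rows(deltas=[0.22, 0.04, -0.12, 0, 0, 0, 0, 0.22, 0.08, -0.24, 0, 0, 0, 0, 0.22, 0.12, -0.36, 0, 0, 0, 0, 0.22, 0.16, -0.48, 0, 0, 0, 0, 0.22, 0.2, -0.6, 0, 0, 0, 0, 0.22, 0.24, -0.72, 0, 0, 0, 0, 0.22, 0.28, -0.84, 0, 0, 0, 0, 0.22, 0.32, -0.96, 0, 0, 0, 0])

```text
time_s: 5.2
tcp_pos: [0.4224, 0.2505, 0.4047]
orientation: [-2.162, -2.28, 0.0]
contact_force: [0.0, 0.2, -0.0]
opening: 0.02
grip_force: 0.0
```

Request:
play_rows(deltas=[0.22, 0.04, -0.12, 0, 0, 0, 0, 0.22, 0.08, -0.24, 0, 0, 0, 0, 0.22, 0.12, -0.36, 0, 0, 0, 0, 0.22, 0.16, -0.48, 0, 0, 0, 0, 0.22, 0.2, -0.6, 0, 0, 0, 0, 0.22, 0.24, -0.72, 0, 0, 0, 0, 0.22, 0.28, -0.84, 0, 0, 0, 0, 0.22, 0.32, -0.96, 0, 0, 0, 0])

```text
time_s: 6.2
tcp_pos: [0.448, 0.1737, 0.4047]
orientation: [-2.162, -2.28, 0.0]
contact_force: [-1.1, -0.4, -0.3]
opening: 0.02
grip_force: 0.0
```

Request:
play_rows(deltas=[0.22, 0.02, -0.12, -0.09, 0, 0, 0, 0.22, 0.05, -0.24, -0.18, 0, 0, 0, 0.22, 0.08, -0.36, -0.27, 0, 0, 0, 0.22, 0.1, -0.48, -0.36, 0, 0, 0, 0.22, 0.13, -0.6, -0.45, 0, 0, 0, 0.22, 0.16, -0.72, -0.54, 0, 0, 0, 0.22, 0.18, -0.84, -0.63, 0, 0, 0, 0.22, 0.2, -0.96, -0.7, 0, 0, 0])

```text
time_s: 7.2
tcp_pos: [0.4639, 0.0969, 0.3482]
orientation: [-2.162, -2.28, 0.0]
contact_force: [-0.2, 0.0, -0.7]
opening: 0.0201
grip_force: 0.0
```

Request:
play_rows(deltas=[0.22, 0, -0.1, -0.1, 0, 0, 0, 0.22, 0, -0.2, -0.2, 0, 0, 0, 0.22, 0, -0.3, -0.3, 0, 0, 0, 0.22, 0, -0.4, -0.45, 0, 0, 0, 0.22, 0, -0.5, -0.6, 0, 0, 0, 0.22, 0, -0.6, -0.7, 0, 0, 0, 0.22, 0, -0.7, -0.8, 0, 0, 0, 0.22, 0, -0.77, -0.9, 0, 0, 0])

```text
time_s: 8.2
tcp_pos: [0.4639, 0.0355, 0.2763]
orientation: [2.162, 2.279, 0.0]
contact_force: [0.6, 0.2, -0.5]
opening: 0.0202
grip_force: 0.0
```

Request:
play_rows(deltas=[0.22, 0, 0, -0.15, 0, 0, 0, 0.22, 0, 0, -0.3, 0, 0, 0, 0.22, 0, 0, -0.45, 0, 0, 0, 0.22, 0, 0, -0.55, 0, 0, 0, 0.22, 0, 0, -0.62, 0, 0, 0, 0.22, 0, 0, -0.65, 0, 0, 0, 0.22, 0, 0.05, -0.65, 0, 0, 0, 0.22, 0, 0.1, -0.65, 0, 0, 0])

```text
time_s: 9.2
tcp_pos: [0.4639, 0.0443, 0.225]
orientation: [2.161, 2.279, 0.001]
contact_force: [0.5, 0.1, 0.6]
opening: 0.0201
grip_force: 0.0
```

Run:
```python
from h import *
f=grab('top');report(f)
cv2.imwrite('pics/t1.png',cv2.resize(f['pixels'][110:330,140:460],None,fx=2,fy=2))
```

```text
px [383. 259.] c [477. -93.] x 452.0 507.0 y -114.0 -73.0
px [359. 217.] c [559. -54.] x 531.0 577.0 y -80.0 -20.0
px [290. 176.] c [638.  81.] x 627.0 649.0 y 57.0 105.0
px [365. 177.] c [634. -65.] x 618.0 649.0 y -87.0 -45.0
px [306. 136.] c [717.  48.] x 702.0 731.0 y 35.0 63.0
px [222.  69.] c [866. 223.] x 841.0 890.0 y 202.0 244.0
px [281.  62.] c [877. 101.] x 851.0 903.0 y 82.0 121.0
```

View pics/t1.png

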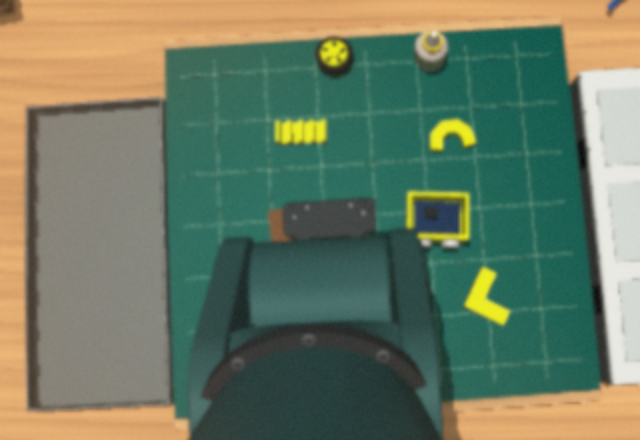

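The crop shows the fingers down behind the raft. The arm hides the raft, and everything else is untouched. I push.

Request:
play_rows(deltas=[0.22, -0.005, 0.1, 0, 0, 0, 0, 0.22, -0.01, 0.2, 0, 0, 0, 0, 0.22, -0.015, 0.3, 0, 0, 0, 0, 0.22, -0.02, 0.4, 0, 0, 0, 0, 0.22, -0.025, 0.5, 0, 0, 0, 0, 0.22, -0.03, 0.6, 0, 0, 0, 0, 0.22, -0.035, 0.7, 0, 0, 0, 0, 0.22, -0.04, 0.8, 0, 0, 0, 0])

```text
time_s: 10.25
tcp_pos: [0.4606, 0.1085, 0.2247]
orientation: [2.162, 2.28, 0.0]
contact_force: [0.2, -1.2, 0.5]
opening: 0.0201
grip_force: 0.1
```

Request:
play_rows(deltas=[0.22, -0.005, 0.1, 0, 0, 0, 0, 0.22, -0.01, 0.2, 0, 0, 0, 0, 0.22, -0.015, 0.3, 0, 0, 0, 0, 0.22, -0.02, 0.4, 0, 0, 0, 0, 0.22, -0.025, 0.5, 0, 0, 0, 0, 0.22, -0.03, 0.6, 0, 0, 0, 0, 0.22, -0.035, 0.7, 0, 0, 0, 0, 0.22, -0.04, 0.8, 0, 0, 0, 0])

```text
time_s: 11.25
tcp_pos: [0.4574, 0.1725, 0.2247]
orientation: [-2.162, -2.28, -0.0]
contact_force: [0.9, -0.3, 0.6]
opening: 0.0199
grip_force: 0.1
```

Request:
play_rows(deltas=[0.22, -0.005, 0.1, 0, 0, 0, 0, 0.22, -0.01, 0.2, 0, 0, 0, 0, 0.22, -0.015, 0.3, 0, 0, 0, 0, 0.22, -0.02, 0.4, 0, 0, 0, 0, 0.22, -0.025, 0.5, 0, 0, 0, 0, 0.22, -0.03, 0.6, 0, 0, 0, 0, 0.22, -0.035, 0.7, 0, 0, 0, 0, 0.22, -0.035, 0.7, 0, 0, 0, 0])

```text
time_s: 12.25
tcp_pos: [0.4546, 0.2285, 0.2247]
orientation: [2.161, 2.28, 0.0]
contact_force: [-0.3, 0.1, 0.0]
opening: 0.0199
grip_force: 0.0
```

Run:
```python
from h import *
f=grab('scene');cv2.imwrite('pics/s1.png',cv2.resize(f['pixels'][120:260,200:440],None,fx=3,fy=3))
f=grab('top');report(f)
```

```text
px [383. 259.] c [477. -93.] x 452.0 505.0 y -114.0 -73.0
px [358. 218.] c [555. -50.] x 531.0 577.0 y -80.0 -20.0
px [290. 176.] c [638.  81.] x 627.0 649.0 y 57.0 105.0
px [365. 177.] c [634. -65.] x 618.0 649.0 y -87.0 -45.0
px [306. 136.] c [717.  48.] x 702.0 731.0 y 35.0 63.0
px [222.  70.] c [867. 223.] x 841.0 890.0 y 202.0 244.0
px [281.  62.] c [877. 101.] x 851.0 903.0 y 82.0 121.0
```

View pics/s1.png

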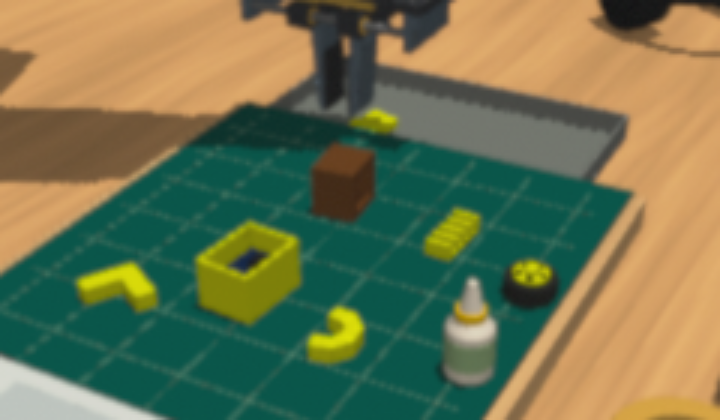

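The raft has gone over the edge into the tray, visible beside the fingertips at crop (375,122). Next I retreat to the start point for the elbow.

Request:
play_rows(deltas=[0.22, 0, -0.1, 0.1, 0, 0, 0, 0.22, 0.02, -0.2, 0.2, 0, 0, 0, 0.22, 0.03, -0.36, 0.3, 0, 0, 0, 0.22, 0.04, -0.48, 0.4, 0, 0, 0, 0.22, 0.05, -0.6, 0.4, 0, 0, 0, 0.22, 0.06, -0.72, 0.4, 0, 0, 0, 0.22, 0.06, -0.84, 0.4, 0, 0, 0, 0.22, 0.06, -0.96, 0.4, 0, 0, 0])

```text
time_s: 13.35
tcp_pos: [0.4593, 0.1505, 0.2565]
orientation: [-2.161, -2.28, 0.001]
contact_force: [-1.3, 0.4, -0.4]
opening: 0.0203
grip_force: 0.0
```

Request:
play_rows(deltas=[0.22, 0, -0.12, 0, 0, 0, 0, 0.22, 0.02, -0.24, 0, 0, 0, 0, 0.22, 0.03, -0.36, 0, 0, 0, 0, 0.22, 0.04, -0.48, 0, 0, 0, 0, 0.22, 0.05, -0.6, 0, 0, 0, 0, 0.22, 0.06, -0.72, 0, 0, 0, 0, 0.22, 0.06, -0.84, 0, 0, 0, 0, 0.22, 0.06, -0.96, 0, 0, 0, 0])

```text
time_s: 14.35
tcp_pos: [0.4642, 0.0738, 0.2567]
orientation: [-2.162, -2.28, 0.0]
contact_force: [0.3, -0.7, -0.4]
opening: 0.0203
grip_force: 0.0
```

Request:
play_rows(deltas=[0.22, 0, -0.12, 0, 0, 0, 0, 0.22, 0.02, -0.24, 0, 0, 0, 0, 0.22, 0.03, -0.36, 0, 0, 0, 0, 0.22, 0.04, -0.48, 0, 0, 0, 0, 0.22, 0.05, -0.6, 0, 0, 0, 0, 0.22, 0.06, -0.72, 0, 0, 0, 0, 0.22, 0.06, -0.84, 0, 0, 0, 0, 0.22, 0.06, -0.96, 0, 0, 0, 0])

```text
time_s: 15.35
tcp_pos: [0.469, -0.0031, 0.2567]
orientation: [-2.162, -2.28, 0.0]
contact_force: [0.0, -0.8, -0.6]
opening: 0.0201
grip_force: 0.0
```

Request:
play_rows(deltas=[0.22, 0, -0.12, 0, 0, 0, 0, 0.22, 0.02, -0.24, 0, 0, 0, 0, 0.22, 0.03, -0.36, 0, 0, 0, 0, 0.22, 0.04, -0.48, 0, 0, 0, 0, 0.22, 0.05, -0.6, 0, 0, 0, 0, 0.22, 0.06, -0.72, 0, 0, 0, 0, 0.22, 0.06, -0.84, 0, 0, 0, 0, 0.22, 0.06, -0.96, 0, 0, 0, 0])

```text
time_s: 16.35
tcp_pos: [0.4738, -0.0799, 0.2567]
orientation: [-2.162, -2.28, 0.0]
contact_force: [0.7, 0.9, -0.2]
opening: 0.0199
grip_force: 0.0
```

Request:
play_rows(deltas=[0.22, 0.02, -0.2, 0, 0, 0, 0, 0.22, 0.04, -0.4, 0, 0, 0, 0, 0.22, 0.05, -0.6, 0, 0, 0, 0, 0.22, 0.06, -0.78, 0, 0, 0, 0, 0.22, 0.06, -0.84, -0.1, 0, 0, 0, 0.22, 0.06, -0.84, -0.25, 0, 0, 0, 0.22, 0.06, -0.84, -0.35, 0, 0, 0, 0.22, 0.06, -0.84, -0.4, 0, 0, 0])

```text
time_s: 17.35
tcp_pos: [0.4784, -0.146, 0.2239]
orientation: [-2.16, -2.279, 0.001]
contact_force: [0.2, -0.1, 0.2]
opening: 0.0199
grip_force: 0.0
```

Run:
```python
from h import *
f=grab('top');report(f)
print(ray(f,[c.reshape(-1,2).mean(0) for c in lime(f)],.013).round(3).tolist())
cv2.imwrite('pics/t2.png',cv2.resize(f['pixels'][110:330,140:460],None,fx=2,fy=2))
```

```text
px [204. 264.] c [471. 240.] x 456.0 487.0 y 222.0 258.0
px [383. 259.] c [477. -93.] x 452.0 505.0 y -114.0 -73.0
px [358. 218.] c [555. -50.] x 531.0 577.0 y -80.0 -20.0
px [290. 176.] c [638.  81.] x 627.0 649.0 y 57.0 105.0
px [365. 177.] c [634. -65.] x 618.0 649.0 y -87.0 -45.0
px [306. 136.] c [717.  48.] x 702.0 731.0 y 35.0 63.0
px [222.  69.] c [866. 223.] x 841.0 890.0 y 201.0 244.0
px [281.  62.] c [877. 101.] x 851.0 903.0 y 82.0 121.0
[[0.472, 0.248, 0.013], [0.478, -0.098, 0.013], [0.559, -0.052, 0.013], [0.645, 0.082, 0.013], [0.639, -0.067, 0.013], [0.727, 0.049, 0.013], [0.878, 0.228, 0.013], [0.892, 0.104, 0.013]]
```

View pics/t2.png

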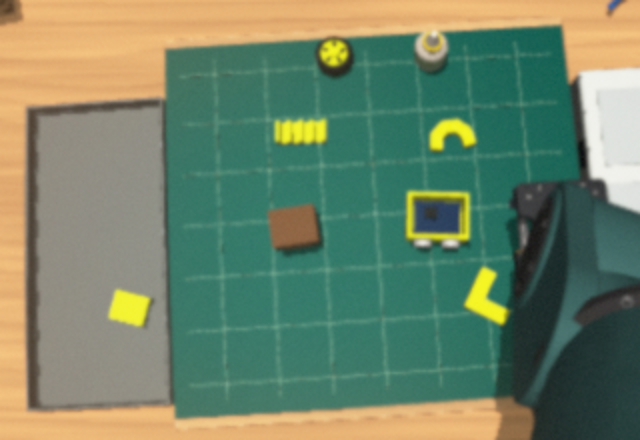

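The crop shows the raft lying flat in the tray, about (0.472, 0.248), and the fingers behind the elbow. I push the elbow, drifting towards -x so it lands beside the raft.

Request:
play_rows(deltas=[0.22, -0.015, 0.12, 0, 0, 0, 0, 0.22, -0.03, 0.24, 0, 0, 0, 0, 0.22, -0.045, 0.36, 0, 0, 0, 0, 0.22, -0.06, 0.48, 0, 0, 0, 0, 0.22, -0.075, 0.6, 0, 0, 0, 0, 0.22, -0.09, 0.72, 0, 0, 0, 0, 0.22, -0.105, 0.84, 0, 0, 0, 0, 0.22, -0.12, 0.96, 0, 0, 0, 0])

```text
time_s: 18.4
tcp_pos: [0.4689, -0.069, 0.2247]
orientation: [-2.162, -2.28, 0.0]
contact_force: [0.3, -0.3, 0.0]
opening: 0.0203
grip_force: 0.0
```

Request:
play_rows(deltas=[0.22, -0.015, 0.12, 0, 0, 0, 0, 0.22, -0.03, 0.24, 0, 0, 0, 0, 0.22, -0.045, 0.36, 0, 0, 0, 0, 0.22, -0.06, 0.48, 0, 0, 0, 0, 0.22, -0.075, 0.6, 0, 0, 0, 0, 0.22, -0.09, 0.72, 0, 0, 0, 0, 0.22, -0.105, 0.84, 0, 0, 0, 0, 0.22, -0.12, 0.96, 0, 0, 0, 0])

```text
time_s: 19.4
tcp_pos: [0.4593, 0.0078, 0.2247]
orientation: [2.162, 2.28, 0.0]
contact_force: [0.2, -0.2, -0.7]
opening: 0.0203
grip_force: 0.1
```

Request:
play_rows(deltas=[0.22, -0.015, 0.12, 0, 0, 0, 0, 0.22, -0.03, 0.24, 0, 0, 0, 0, 0.22, -0.045, 0.36, 0, 0, 0, 0, 0.22, -0.06, 0.48, 0, 0, 0, 0, 0.22, -0.075, 0.6, 0, 0, 0, 0, 0.22, -0.09, 0.72, 0, 0, 0, 0, 0.22, -0.105, 0.84, 0, 0, 0, 0, 0.22, -0.12, 0.96, 0, 0, 0, 0])

```text
time_s: 20.4
tcp_pos: [0.4497, 0.0846, 0.2247]
orientation: [-2.162, -2.28, 0.0]
contact_force: [-0.1, -0.2, 0.0]
opening: 0.0198
grip_force: 0.1
```

Run:
```python
from h import *
f=grab('top');report(f);print('scene')
f=grab('scene');report(f)
cv2.imwrite('pics/s2.png',cv2.resize(f['pixels'][120:260,200:440],None,fx=3,fy=3))
```

```text
px [202. 263.] c [472. 244.] x 458.0 487.0 y 229.0 258.0
px [358. 218.] c [555. -50.] x 531.0 577.0 y -80.0 -20.0
px [290. 175.] c [638.  81.] x 627.0 649.0 y 57.0 105.0
px [365. 177.] c [634. -65.] x 618.0 649.0 y -87.0 -45.0
px [306. 136.] c [717.  48.] x 702.0 731.0 y 35.0 63.0
px [222.  68.] c [865. 222.] x 841.0 890.0 y 202.0 244.0
px [281.  62.] c [877. 101.] x 851.0 903.0 y 82.0 121.0
scene
px [311. 232.] c [637. -71.] x 618.0 655.0 y -98.0 -42.0
px [462. 219.] c [868. 116.] x 845.0 888.0 y 74.0 160.0
px [377. 211.] c [712.  56.] x 697.0 724.0 y 41.0 71.0
px [282. 210.] c [546. -40.] x 504.0 583.0 y -89.0 14.0
px [350. 198.] c [643.  72.] x 629.0 657.0 y 40.0 108.0
px [470. 190.] c [856. 238.] x 832.0 876.0 y 192.0 287.0
px [295. 175.] c [482.  96.] x 462.0 503.0 y 68.0 125.0
px [324. 160.] c [503. 200.] x 484.0 522.0 y 183.0 222.0
px [447.  60.] c [ 450. 1544.] x 393.0 502.0 y 1405.0 1713.0
```

View pics/s2.png

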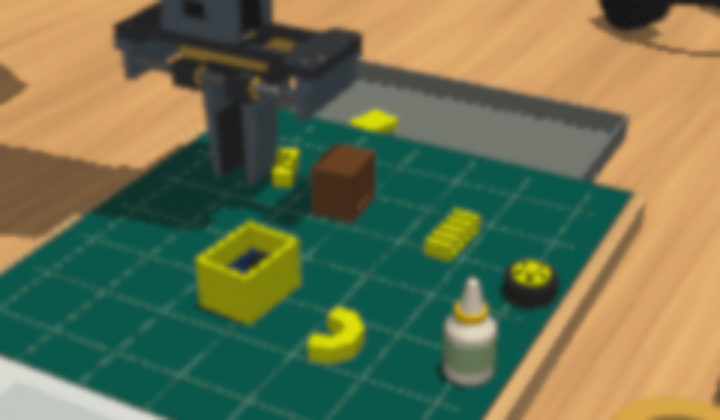

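The elbow (crop 285,165) has turned and is trailing on the +x side of the fingers. I lift, step back and re-measure it.

Request:
play_rows(deltas=[0.22, 0, 0, 0.15, 0, 0, 0, 0.22, 0, 0, 0.3, 0, 0, 0, 0.22, 0, -0.16, 0.45, 0, 0, 0, 0.22, 0, -0.32, 0.5, 0, 0, 0, 0.22, 0, -0.48, 0.5, 0, 0, 0, 0.22, 0, -0.64, 0.5, 0, 0, 0, 0.22, 0, -0.8, 0.5, 0, 0, 0, 0.22, 0, -1, 0.5, 0, 0, 0])

```text
time_s: 21.5
tcp_pos: [0.4498, 0.003, 0.2645]
orientation: [-2.161, -2.28, 0.0]
contact_force: [0.8, 0.4, -0.5]
opening: 0.0198
grip_force: 0.0
```

Run:
```python
from h import *
f=grab('top');report(f);print('scene')
g=grab('scene');report(g)
a=cv2.resize(f['pixels'][190:330,140:340],(800,560))[:300];b=cv2.resize(g['pixels'][140:215,220:420],(800,300))
cv2.imwrite('pics/c3.png',np.vstack([cv2.resize(f['pixels'][215:315,180:380],(600,300)),cv2.resize(g['pixels'][140:240,220:420],(600,300))]))
```

```text
px [273. 266.] c [467. 111.] x 446.0 483.0 y 103.0 122.0
px [204. 264.] c [471. 240.] x 456.0 487.0 y 222.0 258.0
px [362. 216.] c [560. -58.] x 531.0 579.0 y -80.0 -21.0
px [365. 177.] c [635. -65.] x 618.0 649.0 y -87.0 -45.0
px [290. 176.] c [638.  80.] x 627.0 650.0 y 57.0 105.0
px [306. 136.] c [717.  48.] x 702.0 731.0 y 35.0 63.0
px [222.  69.] c [865. 222.] x 840.0 890.0 y 202.0 244.0
px [281.  62.] c [877. 101.] x 851.0 903.0 y 82.0 121.0
scene
px [311. 232.] c [637. -71.] x 618.0 655.0 y -98.0 -42.0
px [462. 219.] c [868. 116.] x 845.0 888.0 y 74.0 161.0
px [377. 211.] c [712.  56.] x 697.0 724.0 y 41.0 71.0
px [282. 210.] c [545. -40.] x 504.0 583.0 y -89.0 14.0
px [350. 198.] c [643.  72.] x 629.0 657.0 y 40.0 108.0
px [470. 190.] c [856. 238.] x 832.0 876.0 y 191.0 287.0
px [291. 174.] c [471.  97.] x 439.0 501.0 y 68.0 125.0
px [324. 160.] c [503. 200.] x 484.0 522.0 y 183.0 222.0
px [447.  60.] c [ 449. 1545.] x 393.0 502.0 y 1408.0 1713.0
```

View pics/c3.png

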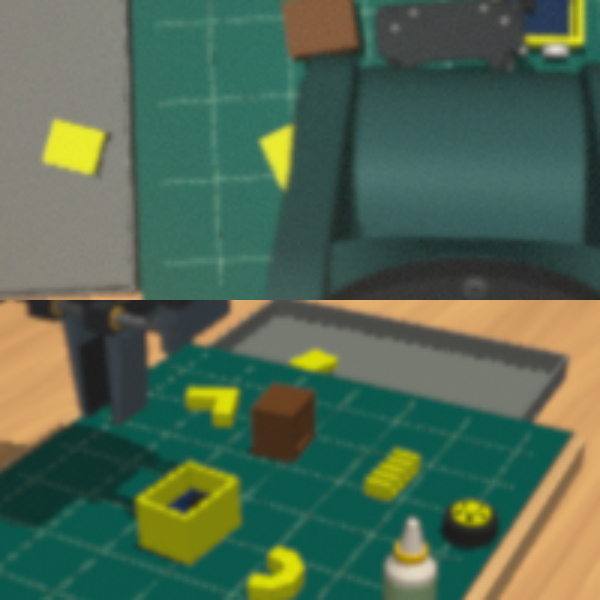

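The L's corner points to +y at about (0.475, 0.122), and its centre of mass is about (0.470, 0.103). I straddle it with the fingers wider and turned 12°, then push at a slant to pass the raft.

Request:
play_rows(deltas=[0.29, 0.1, 0.15, 0, 0, 0, 0.03, 0.29, 0.2, 0.3, 0, 0, 0, 0.07, 0.29, 0.3, 0.45, 0, 0, 0, 0.1, 0.29, 0.4, 0.62, 0, 0, 0, 0.133, 0.29, 0.4, 0.62, -0.15, 0, 0, 0.133, 0.29, 0.4, 0.62, -0.3, 0, 0, 0.133, 0.29, 0.4, 0.62, -0.42, 0, 0, 0.133, 0.29, 0.4, 0.62, -0.5, 0, 0, 0.133])

```text
time_s: 22.6
tcp_pos: [0.4815, 0.0533, 0.2238]
orientation: [-1.913, -2.491, 0.001]
contact_force: [-0.2, 0.3, 0.7]
opening: 0.0264
grip_force: 0.0
```

Request:
play_rows(deltas=[0.29, -0.027, 0.1, 0, 0, 0, 0, 0.29, -0.054, 0.2, 0, 0, 0, 0, 0.29, -0.081, 0.3, 0, 0, 0, 0, 0.29, -0.108, 0.4, 0, 0, 0, 0, 0.29, -0.135, 0.5, 0, 0, 0, 0, 0.29, -0.162, 0.6, 0, 0, 0, 0, 0.29, -0.189, 0.7, 0, 0, 0, 0, 0.29, -0.216, 0.8, 0, 0, 0, 0])

```text
time_s: 23.6
tcp_pos: [0.4644, 0.1181, 0.2247]
orientation: [-1.912, -2.493, 0.0]
contact_force: [0.5, 0.5, -0.4]
opening: 0.0262
grip_force: 0.0
```

Run:
```python
from h import *
f=grab('top');report(f);print('scene')
g=grab('scene');report(g)
cv2.imwrite('pics/c4.png',np.vstack([cv2.resize(f['pixels'][215:315,180:380],(600,300)),cv2.resize(g['pixels'][140:240,220:420],(600,300))]))
```

```text
px [359. 218.] c [555. -50.] x 531.0 577.0 y -80.0 -20.0
px [290. 175.] c [638.  81.] x 627.0 649.0 y 57.0 105.0
px [365. 177.] c [634. -65.] x 618.0 649.0 y -87.0 -45.0
px [306. 136.] c [717.  48.] x 702.0 731.0 y 35.0 63.0
px [221.  68.] c [866. 222.] x 841.0 890.0 y 202.0 244.0
px [281.  62.] c [877. 101.] x 851.0 903.0 y 82.0 121.0
scene
px [311. 232.] c [637. -71.] x 618.0 655.0 y -98.0 -42.0
px [462. 219.] c [868. 116.] x 845.0 888.0 y 74.0 160.0
px [377. 211.] c [712.  56.] x 697.0 724.0 y 41.0 71.0
px [282. 210.] c [546. -40.] x 504.0 583.0 y -89.0 14.0
px [350. 198.] c [643.  72.] x 629.0 657.0 y 40.0 108.0
px [470. 190.] c [856. 238.] x 832.0 876.0 y 192.0 287.0
px [294. 166.] c [453. 135.] x 436.0 473.0 y 114.0 154.0
px [324. 160.] c [503. 200.] x 484.0 522.0 y 183.0 222.0
px [447.  60.] c [ 449. 1544.] x 393.0 502.0 y 1405.0 1713.0
```

View pics/c4.png

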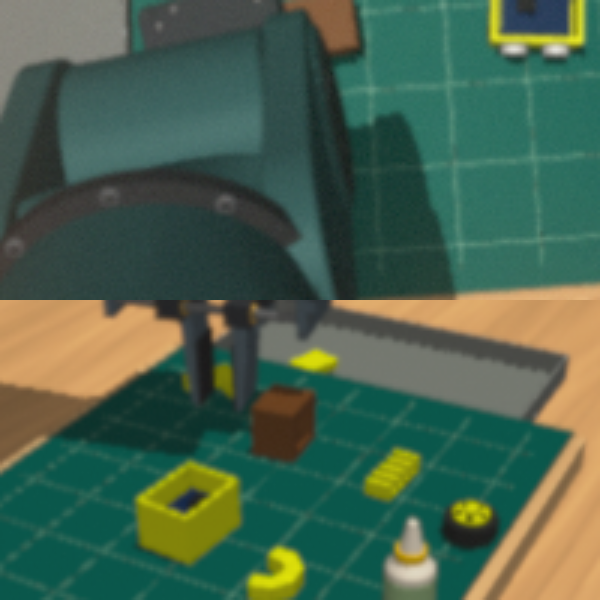

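The elbow sits in front of both fingers, visible at crop x 185–232, slightly to -x. I keep pushing with a little more -x.

Request:
play_rows(deltas=[0.29, -0.034, 0.1, 0, 0, 0, 0, 0.29, -0.068, 0.2, 0, 0, 0, 0, 0.29, -0.1, 0.3, 0, 0, 0, 0, 0.29, -0.13, 0.4, 0, 0, 0, 0, 0.29, -0.16, 0.5, 0, 0, 0, 0, 0.29, -0.19, 0.6, 0, 0, 0, 0, 0.29, -0.22, 0.7, 0, 0, 0, 0, 0.29, -0.25, 0.8, 0, 0, 0, 0])

```text
time_s: 24.7
tcp_pos: [0.4444, 0.1821, 0.2247]
orientation: [1.912, 2.493, 0.0]
contact_force: [-0.1, -0.3, -0.3]
opening: 0.0262
grip_force: 0.1
```

Request:
play_rows(deltas=[0.29, -0.025, 0.1, 0, 0, 0, 0, 0.29, -0.05, 0.2, 0, 0, 0, 0, 0.29, -0.075, 0.3, 0, 0, 0, 0, 0.29, -0.1, 0.4, 0, 0, 0, 0, 0.29, -0.125, 0.5, 0, 0, 0, 0, 0.29, -0.15, 0.6, 0, 0, 0, 0, 0.29, -0.175, 0.7, 0, 0, 0, 0, 0.29, -0.18, 0.76, 0, 0, 0, 0])

```text
time_s: 25.7
tcp_pos: [0.43, 0.2429, 0.2247]
orientation: [-1.912, -2.493, 0.0]
contact_force: [-0.9, -0.3, 0.2]
opening: 0.0266
grip_force: 0.0
```

Run:
```python
from h import *
g=grab('scene');report(g,.013)
```

```text
px [311. 232.] c [616. -39.] x 596.0 635.0 y -68.0 -8.0
px [462. 219.] c [863. 161.] x 838.0 884.0 y 116.0 208.0
px [377. 211.] c [695.  97.] x 680.0 709.0 y 81.0 112.0
px [282. 210.] c [518.  -6.] x 474.0 558.0 y -58.0 52.0
px [350. 198.] c [623. 114.] x 607.0 637.0 y 80.0 152.0
px [470. 190.] c [850. 291.] x 824.0 871.0 y 242.0 343.0
px [324. 160.] c [472. 251.] x 450.0 493.0 y 233.0 269.0
px [306. 156.] c [419. 248.] x 392.0 436.0 y 232.0 273.0
px [447.  60.] c [ 415. 1686.] x 356.0 472.0 y 1539.0 1866.0
```

The elbow is now in the tray at about (0.42, 0.248). Next I rise over the bracket to the strip, squaring the tool again.

Request:
play_rows(deltas=[0.1, 0.05, -0.05, 0.15, 0, 0, -0.02, 0.1, 0.15, -0.15, 0.3, 0, 0, -0.04, 0.1, 0.28, -0.28, 0.45, 0, 0, -0.06, 0.1, 0.4, -0.4, 0.6, 0, 0, -0.08, 0.1, 0.52, -0.52, 0.72, 0, 0, -0.1, 0.1, 0.65, -0.65, 0.84, 0, 0, -0.12, 0.1, 0.78, -0.78, 0.92, 0, 0, -0.133, 0.1, 0.9, -0.9, 0.96, 0, 0, -0.133])

```text
time_s: 26.75
tcp_pos: [0.5029, 0.1696, 0.3019]
orientation: [2.162, 2.279, 0.0]
contact_force: [0.2, -0.6, 0.3]
opening: 0.0092
grip_force: 0.0
```

Request:
play_rows(deltas=[0.1, 0.11, -0.11, 0, 0, 0, 0, 0.1, 0.22, -0.22, 0, 0, 0, 0, 0.1, 0.33, -0.33, 0, 0, 0, 0, 0.1, 0.44, -0.44, 0, 0, 0, 0, 0.1, 0.55, -0.55, 0, 0, 0, 0, 0.1, 0.66, -0.66, 0, 0, 0, 0, 0.1, 0.78, -0.78, 0, 0, 0, 0, 0.1, 0.9, -0.9, 0, 0, 0, 0])

```text
time_s: 27.75
tcp_pos: [0.5748, 0.0977, 0.3015]
orientation: [2.162, 2.28, 0.0]
contact_force: [-1.4, -0.5, 0.4]
opening: 0.0091
grip_force: 0.0
```

Request:
play_rows(deltas=[0.1, 0.11, -0.11, 0, 0, 0, 0, 0.1, 0.22, -0.22, 0, 0, 0, 0, 0.1, 0.33, -0.33, 0, 0, 0, 0, 0.1, 0.44, -0.44, 0, 0, 0, 0, 0.1, 0.55, -0.55, 0, 0, 0, 0, 0.1, 0.66, -0.66, 0, 0, 0, 0, 0.1, 0.78, -0.78, 0, 0, 0, 0, 0.1, 0.83, -0.9, 0, 0, 0, 0])

```text
time_s: 28.75
tcp_pos: [0.6412, 0.0257, 0.3015]
orientation: [2.162, 2.28, 0.0]
contact_force: [0.1, -0.6, -0.7]
opening: 0.0095
grip_force: 0.0
```

Request:
play_rows(deltas=[0.1, 0, 0, -0.15, 0, 0, 0, 0.1, 0, 0, -0.3, 0, 0, 0, 0.1, 0, 0, -0.45, 0, 0, 0, 0.1, 0, 0, -0.6, 0, 0, 0, 0.1, 0, 0, -0.75, 0, 0, 0, 0.1, 0, 0, -0.86, 0, 0, 0, 0.1, 0, 0, -0.93, 0, 0, 0, 0.1, 0, 0, -0.96, 0, 0, 0])

```text
time_s: 29.75
tcp_pos: [0.6406, 0.0264, 0.2245]
orientation: [-2.162, -2.28, 0.0]
contact_force: [0.0, -0.1, -0.3]
opening: 0.0094
grip_force: 0.0
```

Run:
```python
from h import *
f=grab('top');report(f)
print(ray(f,[c.reshape(-1,2).mean(0) for c in lime(f)][:3],.013).round(3).tolist())
g=grab('scene')
cv2.imwrite('pics/c5.png',np.vstack([cv2.resize(f['pixels'][120:320,150:450],(600,300)),cv2.resize(g['pixels'][130:230,240:440],(600,300))]))
```

```text
px [348.  74.] c [848. -35.] x 809.0 881.0 y -77.0 5.0
px [221.  68.] c [869. 224.] x 843.0 890.0 y 204.0 244.0
px [281.  62.] c [877. 100.] x 851.0 903.0 y 81.0 121.0
[[0.862, -0.038, 0.013], [0.881, 0.23, 0.013], [0.892, 0.104, 0.013]]
```

View pics/c5.png

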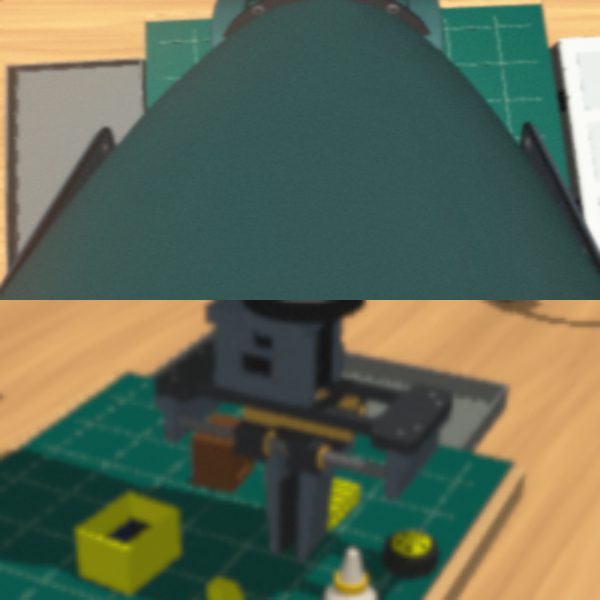

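The fingers stand right behind the strip, which shows at crop (343,500). I push it.

Request:
play_rows(deltas=[0.1, -0.006, 0.114, 0, 0, 0, 0, 0.1, -0.012, 0.228, 0, 0, 0, 0, 0.1, -0.018, 0.342, 0, 0, 0, 0, 0.1, -0.024, 0.456, 0, 0, 0, 0, 0.1, -0.03, 0.57, 0, 0, 0, 0, 0.1, -0.036, 0.684, 0, 0, 0, 0, 0.1, -0.042, 0.798, 0, 0, 0, 0, 0.1, -0.048, 0.912, 0, 0, 0, 0])

```text
time_s: 30.85
tcp_pos: [0.6367, 0.0999, 0.2247]
orientation: [-2.162, -2.28, 0.0]
contact_force: [0.4, 0.2, 0.4]
opening: 0.0091
grip_force: 0.1
```

Run:
```python
from h import *
g=grab('scene');report(g)
```

```text
px [311. 232.] c [637. -71.] x 618.0 655.0 y -98.0 -42.0
px [462. 219.] c [868. 116.] x 845.0 888.0 y 74.0 160.0
px [377. 211.] c [712.  56.] x 697.0 724.0 y 41.0 71.0
px [282. 210.] c [545. -40.] x 503.0 583.0 y -89.0 16.0
px [470. 190.] c [856. 238.] x 832.0 876.0 y 192.0 287.0
px [365. 184.] c [644. 145.] x 632.0 652.0 y 116.0 167.0
px [325. 161.] c [504. 197.] x 486.0 522.0 y 183.0 210.0
px [305. 156.] c [450. 195.] x 424.0 469.0 y 180.0 220.0
px [447.  60.] c [ 449. 1543.] x 393.0 502.0 y 1402.0 1713.0
```

Request:
play_rows(deltas=[0.1, -0.006, 0.114, 0, 0, 0, 0, 0.1, -0.012, 0.228, 0, 0, 0, 0, 0.1, -0.018, 0.342, 0, 0, 0, 0, 0.1, -0.024, 0.456, 0, 0, 0, 0, 0.1, -0.03, 0.57, 0, 0, 0, 0, 0.1, -0.036, 0.684, 0, 0, 0, 0, 0.1, -0.042, 0.798, 0, 0, 0, 0, 0.1, -0.048, 0.912, 0, 0, 0, 0])

```text
time_s: 31.9
tcp_pos: [0.6328, 0.1729, 0.2247]
orientation: [-2.162, -2.28, 0.0]
contact_force: [0.2, 0.7, -0.2]
opening: 0.0095
grip_force: 0.1
```

Request:
play_rows(deltas=[0.1, -0.006, 0.114, 0, 0, 0, 0, 0.1, -0.012, 0.228, 0, 0, 0, 0, 0.1, -0.018, 0.342, 0, 0, 0, 0, 0.1, -0.024, 0.456, 0, 0, 0, 0, 0.1, -0.03, 0.57, 0, 0, 0, 0, 0.1, -0.036, 0.684, 0, 0, 0, 0, 0.1, -0.042, 0.798, 0, 0, 0, 0, 0.1, -0.048, 0.95, 0, 0, 0, 0])

```text
time_s: 32.9
tcp_pos: [0.629, 0.2489, 0.2247]
orientation: [-2.162, -2.279, 0.0]
contact_force: [0.0, -0.6, 0.4]
opening: 0.0093
grip_force: 0.1
```

Run:
```python
from h import *
g=grab('scene');report(g,.013)
```

```text
px [311. 232.] c [616. -39.] x 596.0 635.0 y -68.0 -8.0
px [462. 219.] c [863. 161.] x 838.0 884.0 y 116.0 208.0
px [377. 211.] c [695.  97.] x 680.0 709.0 y 81.0 112.0
px [282. 210.] c [518.  -6.] x 474.0 558.0 y -58.0 52.0
px [470. 190.] c [850. 292.] x 824.0 871.0 y 242.0 343.0
px [324. 160.] c [472. 250.] x 453.0 493.0 y 231.0 274.0
px [305. 156.] c [416. 245.] x 389.0 436.0 y 226.0 273.0
px [447.  60.] c [ 416. 1684.] x 356.0 472.0 y 1531.0 1866.0
```

Request:
play_rows(deltas=[0.22, 0, -0.1, 0.1, 0, 0, 0, 0.22, 0, -0.2, 0.2, 0, 0, 0, 0.22, 0, -0.36, 0.3, 0, 0, 0, 0.22, 0, -0.48, 0.4, 0, 0, 0, 0.22, 0, -0.6, 0.4, 0, 0, 0, 0.22, 0, -0.72, 0.4, 0, 0, 0, 0.22, 0, -0.84, 0.4, 0, 0, 0, 0.22, 0, -0.96, 0.4, 0, 0, 0])

```text
time_s: 33.95
tcp_pos: [0.629, 0.1709, 0.2564]
orientation: [-2.161, -2.28, 0.001]
contact_force: [-0.2, -0.0, 0.0]
opening: 0.0196
grip_force: 0.0
```

Request:
play_rows(deltas=[0.22, 0, -0.12, 0, 0, 0, 0, 0.22, 0, -0.24, 0, 0, 0, 0, 0.22, 0, -0.36, 0, 0, 0, 0, 0.22, 0, -0.48, 0, 0, 0, 0, 0.22, 0, -0.6, 0, 0, 0, 0, 0.22, 0, -0.72, 0, 0, 0, 0, 0.22, 0, -0.84, 0, 0, 0, 0, 0.22, 0, -0.96, 0, 0, 0, 0])

```text
time_s: 34.95
tcp_pos: [0.629, 0.094, 0.2567]
orientation: [-2.162, -2.28, 0.0]
contact_force: [-0.3, -0.0, -0.2]
opening: 0.02
grip_force: 0.0
```

Request:
play_rows(deltas=[0.22, 0, -0.12, 0, 0, 0, 0, 0.22, 0, -0.24, 0, 0, 0, 0, 0.22, 0, -0.36, 0, 0, 0, 0, 0.22, 0, -0.48, 0, 0, 0, 0, 0.22, 0, -0.6, 0, 0, 0, 0, 0.22, 0, -0.72, 0, 0, 0, 0, 0.22, 0, -0.84, 0, 0, 0, 0, 0.22, 0, -0.96, 0, 0, 0, 0])

```text
time_s: 35.95
tcp_pos: [0.629, 0.0172, 0.2567]
orientation: [2.162, 2.28, 0.0]
contact_force: [-0.3, 0.1, -0.0]
opening: 0.0202
grip_force: 0.0
```

Request:
play_rows(deltas=[0.22, 0, -0.12, 0, 0, 0, 0, 0.22, 0, -0.24, 0, 0, 0, 0, 0.22, 0, -0.36, 0, 0, 0, 0, 0.22, 0, -0.48, 0, 0, 0, 0, 0.22, 0, -0.6, 0, 0, 0, 0, 0.22, 0, -0.72, 0, 0, 0, 0, 0.22, 0, -0.84, 0, 0, 0, 0, 0.22, 0, -0.96, 0, 0, 0, 0])

```text
time_s: 36.95
tcp_pos: [0.629, -0.0596, 0.2567]
orientation: [2.162, 2.28, 0.0]
contact_force: [0.0, -0.5, -0.1]
opening: 0.0199
grip_force: 0.0
```

Request:
play_rows(deltas=[0.22, 0, -0.2, 0, 0, 0, 0, 0.22, 0, -0.4, 0, 0, 0, 0, 0.22, 0, -0.6, 0, 0, 0, 0, 0.22, 0, -0.72, 0, 0, 0, 0, 0.22, 0, -0.72, -0.1, 0, 0, 0, 0.22, 0, -0.72, -0.25, 0, 0, 0, 0.22, 0, -0.72, -0.35, 0, 0, 0, 0.22, 0, -0.72, -0.4, 0, 0, 0])

```text
time_s: 37.95
tcp_pos: [0.6289, -0.1161, 0.2238]
orientation: [-2.16, -2.28, 0.001]
contact_force: [0.1, -0.7, 0.6]
opening: 0.02
grip_force: 0.0
```

Run:
```python
from h import *
f=grab('scene');report(f,.013);print();report(f)
print('top');f=grab('top');report(f,.013)
```

```text
px [314. 232.] c [620. -38.] x 600.0 635.0 y -64.0 -17.0
px [272. 221.] c [522. -49.] x 504.0 541.0 y -58.0 -37.0
px [462. 219.] c [863. 160.] x 838.0 885.0 y 115.0 208.0
px [377. 211.] c [695.  96.] x 680.0 709.0 y 81.0 112.0
px [470. 190.] c [850. 291.] x 824.0 872.0 y 241.0 343.0
px [382. 170.] c [630. 274.] x 616.0 643.0 y 244.0 306.0
px [324. 160.] c [473. 251.] x 453.0 493.0 y 233.0 274.0
px [447.  60.] c [ 416. 1684.] x 356.0 472.0 y 1534.0 1866.0

px [314. 232.] c [641. -70.] x 622.0 655.0 y -95.0 -50.0
px [272. 221.] c [549. -81.] x 532.0 567.0 y -89.0 -69.0
px [462. 219.] c [868. 115.] x 845.0 889.0 y 73.0 160.0
px [377. 211.] c [712.  56.] x 697.0 724.0 y 41.0 71.0
px [470. 190.] c [856. 238.] x 832.0 877.0 y 191.0 287.0
px [382. 170.] c [650. 222.] x 637.0 662.0 y 194.0 252.0
px [324. 160.] c [503. 201.] x 484.0 522.0 y 184.0 222.0
px [447.  60.] c [ 450. 1543.] x 393.0 502.0 y 1402.0 1713.0
top
px [207. 294.] c [415. 241.] x 393.0 433.0 y 222.0 269.0
px [204. 264.] c [472. 248.] x 456.0 488.0 y 229.0 267.0
px [352. 217.] c [563. -38.] x 534.0 582.0 y -69.0 -21.0
px [193. 185.] c [627. 277.] x 616.0 638.0 y 252.0 302.0
px [363. 177.] c [642. -62.] x 624.0 657.0 y -81.0 -47.0
px [307. 136.] c [727.  49.] x 712.0 742.0 y 34.0 64.0
px [349.  77.] c [855. -39.] x 813.0 897.0 y -82.0 4.0
px [220.  66.] c [885. 232.] x 864.0 907.0 y 213.0 252.0
px [281.  62.] c [893. 104.] x 866.0 920.0 y 84.0 127.0
```

The strip is in the tray at (0.628, 0.276) and both views agree. Now I push the arc.

Request:
play_rows(deltas=[0.22, -0.006, 0.12, 0, 0, 0, 0, 0.22, -0.012, 0.24, 0, 0, 0, 0, 0.22, -0.018, 0.36, 0, 0, 0, 0, 0.22, -0.024, 0.48, 0, 0, 0, 0, 0.22, -0.03, 0.6, 0, 0, 0, 0, 0.22, -0.036, 0.72, 0, 0, 0, 0, 0.22, -0.042, 0.84, 0, 0, 0, 0, 0.22, -0.048, 0.96, 0, 0, 0, 0])

```text
time_s: 39.05
tcp_pos: [0.6251, -0.0391, 0.2247]
orientation: [-2.162, -2.28, 0.0]
contact_force: [0.1, -0.1, 0.1]
opening: 0.0201
grip_force: 0.1
```

Run:
```python
from h import *
g=grab('scene');report(g)
cv2.imwrite('pics/s6.png',cv2.resize(g['pixels'][130:260,220:420],(800,520)))
```

```text
px [462. 219.] c [868. 116.] x 845.0 889.0 y 73.0 161.0
px [377. 211.] c [712.  56.] x 697.0 724.0 y 41.0 71.0
px [282. 210.] c [547. -42.] x 505.0 585.0 y -89.0 12.0
px [470. 190.] c [856. 238.] x 832.0 877.0 y 191.0 287.0
px [382. 170.] c [650. 222.] x 637.0 662.0 y 194.0 252.0
px [447.  60.] c [ 450. 1543.] x 393.0 502.0 y 1402.0 1713.0
```

View pics/s6.png

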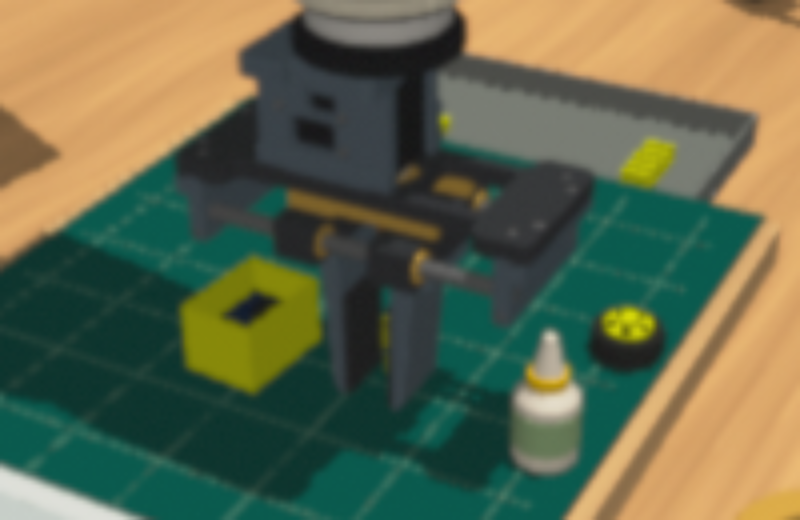

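The arc is just visible between the fingers at crop (385,340), so it is still in front of them. The glue bottle and housing are clear of the fingers. I continue.

Request:
play_rows(deltas=[0.22, -0.006, 0.12, 0, 0, 0, 0, 0.22, -0.012, 0.24, 0, 0, 0, 0, 0.22, -0.018, 0.36, 0, 0, 0, 0, 0.22, -0.024, 0.48, 0, 0, 0, 0, 0.22, -0.03, 0.6, 0, 0, 0, 0, 0.22, -0.036, 0.72, 0, 0, 0, 0, 0.22, -0.042, 0.84, 0, 0, 0, 0, 0.22, -0.048, 0.96, 0, 0, 0, 0])

```text
time_s: 40.1
tcp_pos: [0.6213, 0.0378, 0.2247]
orientation: [-2.162, -2.28, 0.0]
contact_force: [0.3, -0.1, -0.6]
opening: 0.0198
grip_force: 0.1
```

Request:
play_rows(deltas=[0.22, -0.006, 0.12, 0, 0, 0, 0, 0.22, -0.012, 0.24, 0, 0, 0, 0, 0.22, -0.018, 0.36, 0, 0, 0, 0, 0.22, -0.024, 0.48, 0, 0, 0, 0, 0.22, -0.03, 0.6, 0, 0, 0, 0, 0.22, -0.036, 0.72, 0, 0, 0, 0, 0.22, -0.042, 0.84, 0, 0, 0, 0, 0.22, -0.048, 0.96, 0, 0, 0, 0])

```text
time_s: 41.1
tcp_pos: [0.6175, 0.1145, 0.2247]
orientation: [2.162, 2.28, 0.0]
contact_force: [-0.0, 0.2, 0.1]
opening: 0.0204
grip_force: 0.1
```

Run:
```python
from h import *
g=grab('scene');report(g)
```

```text
px [462. 219.] c [868. 116.] x 845.0 888.0 y 74.0 160.0
px [377. 211.] c [712.  56.] x 697.0 724.0 y 41.0 71.0
px [282. 210.] c [545. -40.] x 504.0 583.0 y -89.0 16.0
px [470. 190.] c [856. 238.] x 832.0 876.0 y 192.0 287.0
px [348. 186.] c [618. 108.] x 604.0 629.0 y 90.0 141.0
px [382. 172.] c [654. 217.] x 639.0 662.0 y 194.0 252.0
px [324. 160.] c [502. 200.] x 484.0 522.0 y 183.0 223.0
px [304. 157.] c [447. 190.] x 424.0 469.0 y 180.0 211.0
px [447.  60.] c [ 449. 1544.] x 393.0 502.0 y 1405.0 1713.0
```

Request:
play_rows(deltas=[0.22, -0.012, 0.1, 0, 0, 0, 0.02, 0.22, -0.03, 0.2, 0, 0, 0, 0.04, 0.22, -0.05, 0.3, 0, 0, 0, 0.06, 0.22, -0.075, 0.4, 0, 0, 0, 0.08, 0.22, -0.1, 0.5, 0, 0, 0, 0.1, 0.22, -0.125, 0.6, 0, 0, 0, 0.12, 0.22, -0.15, 0.7, 0, 0, 0, 0.133, 0.22, -0.175, 0.8, 0, 0, 0, 0.133])

```text
time_s: 42.15
tcp_pos: [0.6033, 0.1784, 0.2247]
orientation: [-1.912, -2.493, 0.0]
contact_force: [0.7, 0.5, 0.2]
opening: 0.0201
grip_force: 0.1
```

Request:
play_rows(deltas=[0.22, -0.026, 0.1, 0, 0, 0, 0, 0.22, -0.052, 0.2, 0, 0, 0, 0, 0.22, -0.078, 0.3, 0, 0, 0, 0, 0.22, -0.104, 0.4, 0, 0, 0, 0, 0.22, -0.13, 0.5, 0, 0, 0, 0, 0.22, -0.156, 0.6, 0, 0, 0, 0, 0.22, -0.182, 0.7, 0, 0, 0, 0, 0.22, -0.208, 0.8, 0, 0, 0, 0])

```text
time_s: 43.15
tcp_pos: [0.5867, 0.2424, 0.2247]
orientation: [-1.912, -2.493, 0.0]
contact_force: [-0.1, -0.6, -0.5]
opening: 0.0196
grip_force: 0.0
```

Request:
play_rows(deltas=[0.22, 0, 0, 0.12, 0, 0, 0, 0.22, 0, 0, 0.24, 0, 0, 0, 0.22, 0, -0.12, 0.36, 0, 0, 0, 0.22, 0, -0.24, 0.48, 0, 0, 0, 0.22, 0, -0.4, 0.6, 0, 0, 0, 0.22, 0, -0.56, 0.72, 0, 0, 0, 0.22, 0, -0.72, 0.84, 0, 0, 0, 0.22, 0, -0.88, 0.96, 0, 0, 0])

```text
time_s: 44.15
tcp_pos: [0.5869, 0.1705, 0.3022]
orientation: [-1.912, -2.492, 0.0]
contact_force: [0.4, -0.1, 0.2]
opening: 0.0204
grip_force: 0.0
```

Request:
play_rows(deltas=[0.22, 0, -0.12, 0, 0, 0, 0, 0.22, 0, -0.24, 0, 0, 0, 0, 0.22, 0, -0.36, 0, 0, 0, 0, 0.22, 0, -0.48, 0, 0, 0, 0, 0.22, 0, -0.6, 0, 0, 0, 0, 0.22, 0, -0.72, 0, 0, 0, 0, 0.22, 0, -0.84, 0, 0, 0, 0, 0.22, 0, -0.96, 0, 0, 0, 0])

```text
time_s: 45.15
tcp_pos: [0.5869, 0.0941, 0.3015]
orientation: [1.912, 2.493, -0.0]
contact_force: [-0.1, -0.0, -0.4]
opening: 0.0202
grip_force: 0.0
```

Request:
play_rows(deltas=[0.22, 0, -0.12, 0, 0, 0, 0, 0.22, 0, -0.24, 0, 0, 0, 0, 0.22, 0, -0.36, 0, 0, 0, 0, 0.22, 0, -0.48, 0, 0, 0, 0, 0.22, 0, -0.6, 0, 0, 0, 0, 0.22, 0, -0.72, 0, 0, 0, 0, 0.22, 0, -0.84, 0, 0, 0, 0, 0.22, 0, -0.96, 0, 0, 0, 0])

```text
time_s: 46.15
tcp_pos: [0.5869, 0.0172, 0.3015]
orientation: [-1.912, -2.493, 0.0]
contact_force: [0.9, 0.4, 1.0]
opening: 0.0199
grip_force: 0.0
```

Run:
```python
from h import *
g=grab('scene');report(g,.013);print('top')
f=grab('top');report(f,.013)
cv2.imwrite('pics/c7.png',np.vstack([cv2.resize(f['pixels'][120:320,140:440],(600,400)),cv2.resize(g['pixels'][135:201,260:458],(600,200))]))
```

```text
px [462. 219.] c [863. 161.] x 838.0 884.0 y 116.0 208.0
px [377. 211.] c [695.  97.] x 680.0 709.0 y 81.0 112.0
px [282. 210.] c [519.  -7.] x 475.0 559.0 y -58.0 50.0
px [470. 190.] c [850. 291.] x 824.0 872.0 y 241.0 343.0
px [363. 169.] c [587. 256.] x 561.0 608.0 y 240.0 282.0
px [382. 170.] c [630. 274.] x 616.0 643.0 y 244.0 306.0
px [447.  60.] c [ 416. 1684.] x 356.0 472.0 y 1534.0 1866.0
top
px [202. 290.] c [421. 252.] x 412.0 431.0 y 234.0 269.0
px [204. 264.] c [472. 248.] x 456.0 488.0 y 229.0 267.0
px [202. 206.] c [585. 255.] x 563.0 603.0 y 240.0 275.0
px [193. 185.] c [627. 277.] x 616.0 638.0 y 252.0 302.0
px [222.  69.] c [882. 230.] x 855.0 907.0 y 209.0 252.0
px [281.  62.] c [892. 104.] x 866.0 920.0 y 84.0 125.0
```

View pics/c7.png

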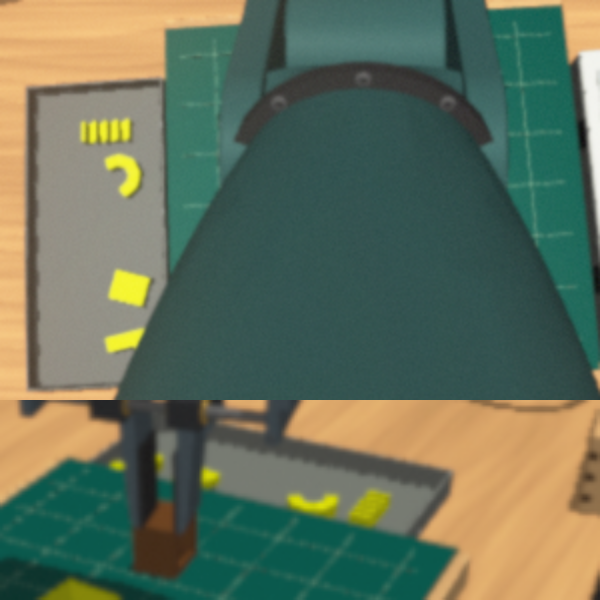

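The last picture shows the strip, arc, raft and elbow lying flat in the tray, clear of the board. The tray and the bystanders in view have not moved. I hand in.

```bash
python3 -c "
from station import r
print(r.sign_off())"
```

```text
the job is handed in; nothing more can be done
None
```

I handed the job in after about 46 s. In the last pictures all four offcuts lay flat in the tray, clear of the board, and I saw no shift of the tray, the case or anything left on the mat. The hand-in returned no verdict.

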